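# Do up the draw latch on the bike tool case

## Task

The tool case by the door stands with its seal gaping because its draw latch is undone. Hook the wire loop under the lip of its keeper, then throw the lever over and snap it fully down so that the case is drawn shut. Let go, and leave the tray with the keys and the glass jar as they are.

Things in the scene. Friction and masses are not known exactly. Their poses are not given: they have to be found in the camera images.
- case: Dark hard-plastic tool case standing on its hinged long edge: 240 mm wide (y), 160 high, too heavy to shift. Origin: on the seam (plane x=0) at bench height, mid-width. Fixed rear shell at +x (75 mm deep), front shell at -x (50 mm). Steel draw latch on top at y=0, on a boss 30 mm wide: lever hinged on the rear shell, keeper on the front shell. Handle juts 30 mm from the +y end.
- front_shell (a joint): Opening of the front shell about its hinge along y, 12 mm above the bench: 0 = shells touching, grows as its top leans to -x. Undone, the foam seal holds it open about 0.033 rad (5.5 mm at latch height); drawing it shut takes some 70 N at latch height, which the lever gives by leverage. Latched it reads about 0.006.
- lever (a joint): Lever angle about lever_pivot: 0 = shut, flat, pointing to case +x; 1.57 = straight up; up to 2.6 = thrown over towards the keeper (-x). Friction (0.035 N m) keeps it where it is left. Loop hooked, it goes taut near 1.2 rad, is hardest near 0.9 (some 7 N pushed 45 mm from the pin), passes dead centre near 0.4, then snaps down.
- loop (a joint): Angle of the wire loop on the lever about loop_hinge; 0 = its shut pose. Loop value minus lever value is the angle by which the loop, going from its hinge to its cross bar, rises above level while pointing to case -x. Light friction (0.012 N m) holds it where it is left.
- lever_pivot (a point): Centre of the lever's hinge pin (along y), at case x 10, y 0, z 179 mm; does not move. The lever is a steel plate 28 mm wide reaching 66 mm from the pin; its outer face (upper when shut, towards the keeper when the lever stands up) is 6 mm off the line through the pin.
- lever_tip (a point): Middle of the lever's outer face near its free end, 60 mm from the pin, where a slightly turned-up lip begins.
- loop_hinge (a point): Where the loop is hinged on the lever, 18 mm from lever_pivot: 17.6 mm to case +x and 3.7 mm below it when the lever is shut; it turns with the lever.
- loop_bar (a point): Middle of the free cross bar of the wire loop: a U of 4 mm steel wire, two straight legs 42 mm over the outside (along case y), cross bar 50.9 mm from loop_hinge. It straddles lever and keeper. It can be gripped from above across its two legs, beside the bar; it then turns in the grip as it is led along.
- keeper_seat (a point): Where the middle of the cross bar sits when hooked; on the front shell and moves with it. Axes as the case. It lies against the -x side of the keeper's wall, 7 mm above the flat boss that carries the keeper (the boss runs 22 mm further to -x) and 16 mm above the shell top. The keeper is a steel hook 22 mm wide (y).
- keeper_lip (a point): Outer (-x) top edge of the keeper's lip, 7 mm to -x and 7.5 mm above keeper_seat. The lip's underside is 4.5 mm above keeper_seat; its outer 2.5 mm is a nose turned down to 2.5 mm above keeper_seat. The cross bar must pass outside the nose, go down until it rests on the boss (gap under the nose: 9.5 mm) and be drawn back to +x under it to the wall.
- tray: Bamboo tray, 130 x 190 x 22 mm, fixed on the bench beside the case; origin under its centre. A bystander.
- key_cover: Hard silicone key cover, 65 x 34 x 13 mm, lying in the tray. A bystander.
- bike_key: Flat chrome bike lock key, 61 mm long, 4 mm thick, lying in the tray. A bystander.
- jar: Small glass jar with twist cap, 60 mm across, 85 mm high, standing beside the case at its +y end; origin under its centre. A bystander.

How it is judged (in metres and radians):
On the way:
1. the loop's cross bar is under the keeper's lip while the lever still stands open (x of loop_bar in the frame of keeper_seat between -0.006 and 0.004 m and z of loop_bar in the frame of keeper_seat below 0.0045 m and value of joint lever above 0.7 rad), for 0.1 s.
At the end, for the whole second after the job is handed in: Lever fully down (within 0.06 rad of shut), cross bar under the keeper's lip (at most 5 mm outside its seat, below the lip's underside), front shell drawn shut (under 0.012 rad, about 2 mm at latch height); jar, key cover and bike key within 25 mm of where they were (value of joint lever below 0.06 rad and value of joint front_shell below 0.012 rad and x of loop_bar in the frame of keeper_seat between -0.005 and 0.004 m and z of loop_bar in the frame of keeper_seat below 0.0045 m and distance of each of jar, key_cover, bike_key from where it was at the start of the episode below 0.025 m); the robot touches nothing.
It fails at once if the jar is shifted more than 25 mm or tipped (distance of jar from where it was at the start of the episode above 0.025 m or angle between jar's own z axis and vertical above 0.4 rad).
It fails at once if the key cover or the bike key is shifted more than 25 mm (distance of any of key_cover, bike_key from where it was at the start of the episode above 0.025 m).
It also fails if it takes over 48 s, if anything falls off the work surface, if the arm or the gripper's body presses on something with over 40 N, if the wrist force passes 120 N, or if a joint passes its speed limit or range.

## Robot

A 6-joint arm with a two-finger parallel gripper is mounted at the origin on the work surface. World frame = base frame: x ahead of the robot, y to its left, z up, the work surface at z = 0. Lengths are in mm, angles in rad, forces in N, time in s.
With the tool pointing down it reaches from about 350 to 975 mm from the base axis. Payload 7.1 kg.
Tool frame: the origin (TCP) lies midway between the tips of the shut fingers; the grasp point (between the pads) lies 19 mm behind it; z points along the fingers, y is the line along which they close (so a half turn about z gives the same grasp; the last joint's range is limited). The gripper opens to 88 mm and grips with 3 to 60 N. Pads are 20 mm wide; open, the fingers measure 115 mm over their backs; the gripper's body (75 mm by 178 mm) begins 61 mm behind the grasp point.
Start: joints at [-1.252, 0.423, 1.63, -0, 1.089, -0.019], TCP at [207.15, -589.655, 195.575] pointing down, gripper open.
Joint ranges: [-3, 3], [-0.9, 2.11], [0.09, 2.58], [-1.31, 4.45], [0.11, 2.69], [-2.54, 2.54]. Speed limits (rad/s): [2.39, 2.39, 3.01, 3.14, 3.14, 3.14].

## Interface

Orientations are given as a rotation vector (axis times angle).
In Python, from workcell import ctrl gives the robot as it stands. The module is installed in compiled form; this text tells all that it offers.
- The arm moves only by the tool servo_tool, never from a script. Its argument "increments" is a list of rows, each a list of 7 numbers: the shift along the world's x, y, z in cm, then the turn, a rotation vector about the world's x, y, z in degrees, then the opening, from -1 (shut) to 1 (fully open). A call has 1 to 20 rows; each row is the pose to reach, as a shift and turn from the pose commanded when the call began; what a row does not reach only later rows make up. A row lasts 1/12 s, in which the tool goes at most 41.7 mm and 7.16 degrees, less where a joint would pass 70% of its speed; a pose out of reach is approached as far as the arm can. A call with a gripper value outside its range is refused whole. The fingers move at their own pace and stop on an object; the grip force is fixed at half the most. Time passes only in rows, so rows that repeat a pose let the fingers close. It gives the time, the measured TCP pose, the force, the opening and the grip force at its end, in the units of the state.
- ctrl.get_obs(): the state, without advancing time (a new reading comes with each control period).
- ctrl.get_image(name): name is "scene" or "top"; returns a dict with "image" (480x640x3 uint8, red, green, blue), "fx", "fy", "cx", "cy" (pixels), "k1" (the pictures are not rectified: a ray, as slopes to the right and down, at radius r is drawn at 1 + k1 r^2 times it, then the intrinsics apply), "extrinsics" (4x4, takes a point from camera to world coordinates). Camera axes: x right, y up, looking along -z (the intrinsics and any distortion apply to the point x, -y, -z); pixel columns grow to the right and rows downward; lengths in mm; the calibration is good to about 2 mm. A picture is of the moment at which its call begins. There is no depth.
- ctrl.close_job(): hands the job in; it is judged then, once.
The state is a dict: "t": time; "qpos": joint angles; "qvel": joint speeds; "joint_torque": joint torques, N m; "ee_pos": TCP position; "orientation": TCP orientation; "ft_force": force on the tool from outside, world axes, zero at the start; "moment": the same for the moment, N m; "width": finger opening in mm; "grasp_force": force on a finger pad.
Only numpy, scipy, OpenCV 4.12 (cv2) and the standard library are available. Lean on these libraries where they do the work, as an engineer would, in place of code of your own. Each camera call takes 0.05 s, during which the arm holds its last target. There are 200 camera calls.

## Working session

There is one attempt and no reset: what is moved stays moved. The work goes in short steps, Python scripts to look and compute and a tool call to move; the robot and the scene stay as the last step left them, time stands still between calls to the robot, and variables do not carry over. Pictures are saved under pics/ and viewed, at most 10 in all, crops included, and the job is handed in when it is done.

Besides the shell and the picture viewer there is one more tool, called after "Request:" as a command line: name --pt "numbers of a row" for each row, then --argument value for the rest. servo_tool: Moves the arm, as the interface text tells. Its arguments: {"type":"object","properties":{"increments":{"type":"array","items":{"type":"array","items":{"type":"number"}}}},"required":["increments"]}

```bash
mkdir -p pics; cat > h.py <<'E'
import numpy as np, cv2
from workcell import ctrl
def snap(name,out):
    d=ctrl.get_image(name); cv2.imwrite(f'pics/{out}.png',cv2.cvtColor(d['image'],cv2.COLOR_RGB2BGR))
    np.savez(f'pics/{out}.npz',**d); return d
def KD(d): return np.array([[d['fx'],0,d['cx']],[0,d['fy'],d['cy']],[0,0,1.]]),np.array([float(d['k1']),0,0,0])
def ray(d,uv):
    K,D=KD(d); p=cv2.undistortPoints(np.array([[uv]],float),K,D)[0,0]
    E=d['extrinsics']; r=E[:3,:3]@np.array([p[0],-p[1],-1]); return E[:3,3],r/np.linalg.norm(r)
def proj(d,P):
    E=d['extrinsics']; K,D=KD(d); p=(np.atleast_2d(P)-E[:3,3])@E[:3,:3]; p=p*[1,-1,-1]
    return cv2.projectPoints(p.astype(float),np.zeros(3),np.zeros(3),K,D)[0][:,0]
def tri(obs):
    A=0;b=0;rs=[ray(d,uv) for d,uv in obs]
    for o,r in rs: M=np.eye(3)-np.outer(r,r);A=A+M;b=b+M@o
    X=np.linalg.solve(A,b); return X,[float(np.linalg.norm((np.eye(3)-np.outer(r,r))@(X-o))) for o,r in rs]
def onz(d,uv,z): o,r=ray(d,uv); return o+r*(z-o[2])/r[2]
def load(n): return dict(np.load(f'pics/{n}.npz'))
E
python3 - <<'E'
from h import *
for n in ('scene','top'):
    d=snap(n,n+'0'); print(n,d['fx'],d['k1'],d['extrinsics'].round(3))
E
```

```text
scene 584.0889161054318 -0.1412249307263168 [[-8.690000e-01 -2.630000e-01  4.190000e-01  1.060429e+03]
 [ 4.940000e-01 -4.800000e-01  7.240000e-01  8.213470e+02]
 [ 1.000000e-02  8.370000e-01  5.480000e-01  7.563230e+02]
 [ 0.000000e+00  0.000000e+00  0.000000e+00  1.000000e+00]]
top 600.4851347503751 -0.051324617840192044 [[ 3.000000e-02  9.790000e-01 -2.040000e-01  3.403870e+02]
 [-1.000000e+00  2.900000e-02 -1.100000e-02  1.628400e+01]
 [-5.000000e-03  2.040000e-01  9.790000e-01  1.250794e+03]
 [ 0.000000e+00  0.000000e+00  0.000000e+00  1.000000e+00]]
```

View pics/scene0.png

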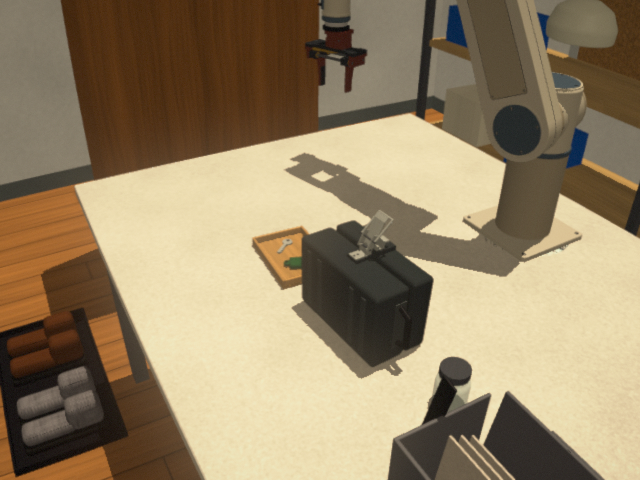

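View pics/top0.png

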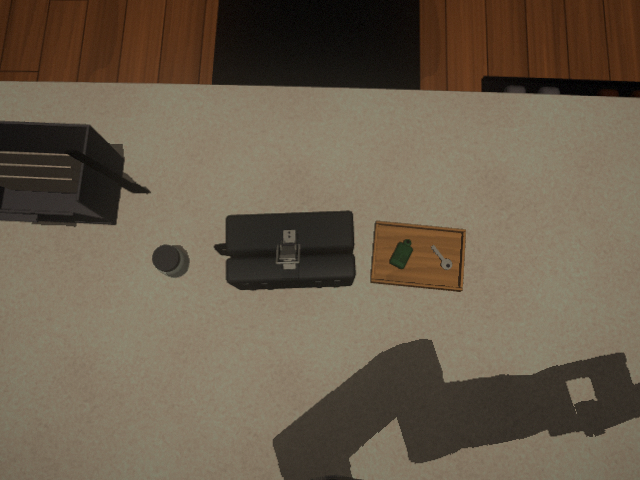

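The top view shows the case at about (290,250), with its latch at (288,250). The rear shell faces away from the robot, the tray is at (418,256) and the jar at (168,260). In the scene view the raised lever is at (377,232). I'll zoom in on both.

```bash
python3 - <<'E'
import cv2,numpy as np
a=cv2.imread('pics/scene0.png')[205:275,340:410]; b=cv2.imread('pics/top0.png')[222:282,258:318]
f=lambda i,s:cv2.resize(i,None,fx=s,fy=s,interpolation=cv2.INTER_CUBIC)
A=f(a,5.7143);B=f(b,6.6667); o=np.hstack([A[:400,:400],B[:400,:400]])
# whole case crop below
cv2.imwrite('pics/c0.png',np.clip(o.astype(float)*1.3,0,255).astype(np.uint8))
E
```

```text
(no output)
```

View pics/c0.png

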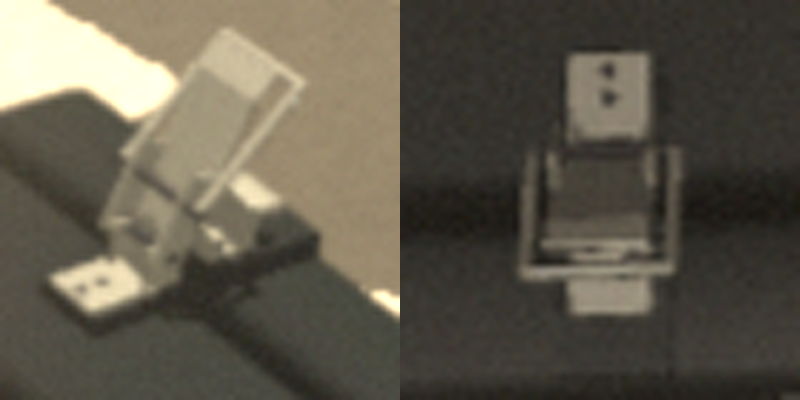

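```bash
cat >> h.py <<'E'
def model(p):
    x,y,yaw,lv,lp=p[:5]; fs=0.033
    R=cv2.Rodrigues(np.array([0,0,yaw]))[0]
    W=lambda q:(R@np.array(q).T).T+[x,y,0]
    rot=lambda a,u,w:np.array([u*np.cos(a)-w*np.sin(a),u*np.sin(a)+w*np.cos(a)]) # lever up = +x toward +z
    piv=np.array([10,179.])
    h=piv+rot(lv,17.6,-3.7); e=lp-lv
    b=h+50.9*np.array([-np.cos(e),np.sin(e)])
    tip=piv+rot(lv,66,4); 
    def sh(u,w): return np.array([u*np.cos(fs)-(w-12)*np.sin(fs),12+u*np.sin(fs)+(w-12)*np.cos(fs)])
    s=sh(-23.3,176.); l=sh(-30.3,183.5)
    Y=lambda q,yy:[q[0],yy,q[1]]
    return dict(bar=W([Y(b,19),Y(b,-19)]),hinge=W([Y(h,19),Y(h,-19)]),tip=W([Y(tip,14),Y(tip,-14)]),lip=W([Y(l,11),Y(l,-11)]),
      root=W([Y(piv+rot(lv,0,4),14),Y(piv+rot(lv,0,4),-14)]),seat=W([Y(s,0)]),piv=W([Y(piv,0)]),
      rear=W([[75,120,160],[75,-120,160]]),front=W([Y(sh(-50,160),120),Y(sh(-50,160),-120)]))
E
python3 - <<'E'
from h import *
from scipy.optimize import least_squares
S,T=load('scene0'),load('top0')
s=lambda u,v:np.array([340+(u+.5)/5.7143-.5,205+(v+.5)/5.7143-.5]); t=lambda u,v:np.array([258+(u-400+.5)/6.6667-.5,222+(v+.5)/6.6667-.5])
bt=[t(527,268),t(673,266)]; bs=[s(299,84),s(225,35)]
for a,b in zip(bt,bs): print('bar',tri([(T,a),(S,b)]))
lip=[t(568,313),t(652,313)]; print('lip',[onz(T,q,183) for q in lip])
for uv in ((229,215),(352,211),(228,287),(354,289)): print(onz(T,uv,160).round(1))
ob=[('bar',T,bt,1),('bar',S,bs,1),('lip',T,lip,1),('tip',T,[t(545,244),t(652,244)],1),('rear',T,[(229,214),(353,211)],.3)]
f=lambda p:np.concatenate([(w*(proj(d,model(p)[k])-np.array(q))).ravel() for k,d,q,w in ob])
for lv in (1.4,2.0):
  r=least_squares(f,[600,50,0,lv,2.8]); print(r.x.round(3),r.cost,r.fun.round(1))
m=model(r.x); np.save('p.npy',r.x)
for k in m: print(k,m[k].mean(0).round(1))
out=[]
for d,n,(x0,y0,w),c in((S,'scene0',(290,190,150),0),(T,'top0',(215,175,150),0)):
    k=400/w; im=cv2.resize(cv2.imread(f'pics/{n}.png')[y0:y0+w,x0:x0+w],(400,400),interpolation=cv2.INTER_CUBIC)
    im=np.clip(im*1.4,0,255).astype(np.uint8)
    col=dict(bar=(0,0,255),hinge=(0,255,255),tip=(0,255,0),root=(0,128,0),lip=(255,0,255),seat=(255,0,0),piv=(255,255,0),rear=(255,128,0),front=(0,128,255))
    for q in m:
        P=((proj(d,m[q])-[x0,y0]+.5)*k).astype(int)
        cv2.line(im,tuple(map(int,P[0])),tuple(map(int,P[-1])),col[q],1)
    out.append(im)
cv2.imwrite('pics/o0.png',np.hstack(out))
E
```

```text
bar (array([508.60321343, 114.44458445, 230.16940582]), [0.7965356482810557, 0.7965356482809794])
bar (array([510.47263665,  76.75968748, 229.08487612]), [0.8446174732399075, 0.8446174732399873])
lip [array([503.77134325, 107.85998813, 183.        ]), array([504.44668562,  85.19157024, 183.        ])]
[605.6 215.4 160. ]
[619.9 -14.9 160. ]
[470.1 208.6 160. ]
[473.4 -21.8 160. ]
[5.41126e+02 9.74930e+01 4.20000e-02 2.09900e+00 2.86800e+00] 2.746725633320423 [-0.2 -0.2  0.  -0.2  1.  -0.5  1.  -1.1  0.5 -0.5  0.2 -0.6 -0.1 -0.
  0.2 -0.2 -0.8 -0.6  0.4 -0.2]
[5.41126e+02 9.74930e+01 4.20000e-02 2.09900e+00 2.86800e+00] 2.7467256333195804 [-0.2 -0.2  0.  -0.2  1.  -0.5  1.  -1.1  0.5 -0.5  0.2 -0.6 -0.1 -0.
  0.2 -0.2 -0.8 -0.6  0.4 -0.2]
bar [508.9  96.1 231.5]
hinge [545.4  97.7 196.1]
tip [514.4  96.4 234. ]
lip [505.2  96.  182.4]
root [547.7  97.8 177. ]
seat [512.5  96.3 175.1]
piv [551.1  97.9 179. ]
rear [616.1 100.6 160. ]
front [486.3  95.2 158.3]
```

View pics/o0.png

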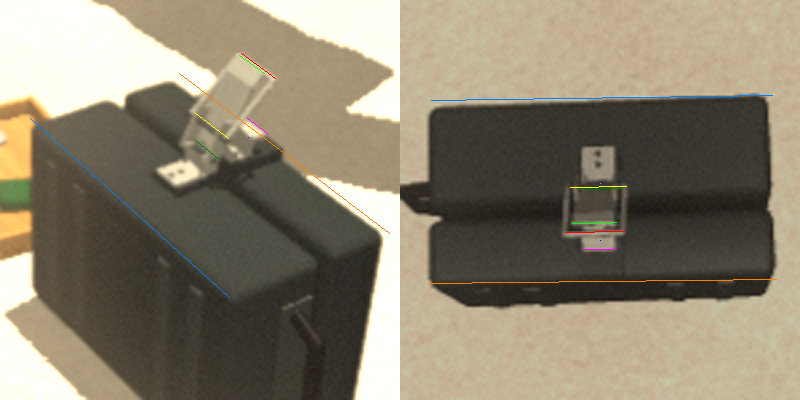

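The overlay fits the latch within about 1 px, so the lever is near 2.1 rad with the bar at about (509, 96, 230). Next I'll work out the orientation and the path.

```bash
python3 - <<'E'
from h import *
o=ctrl.get_obs(); R=cv2.Rodrigues(np.array(o['orientation'],float))[0]; print(o['t'],o['ee_pos'],R.round(3),o['width'])
yaw=0.042
# wanted: tilt a: z tool = down with +x lean; y tool = +-case y
for a in (15,):
  for sg in (1,-1):
    a_=np.radians(a); cy=np.array([-np.sin(yaw),np.cos(yaw),0]); cx=np.array([np.cos(yaw),np.sin(yaw),0])
    z=np.sin(a_)*cx+np.array([0,0,-np.cos(a_)]); y=sg*cy; Rw=np.c_[np.cross(y,z),y,z]
    print(a,sg,np.degrees(cv2.Rodrigues(Rw@R.T)[0].ravel()).round(1))
    y0=y; z=np.array([0,0,-1.]); Rv=np.c_[np.cross(y,z),y,z]; print(' level',np.degrees(cv2.Rodrigues(Rv@R.T)[0].ravel()).round(1), 'tilt->level',np.degrees(cv2.Rodrigues(Rv@Rw.T)[0].ravel()).round(1))
S,T=load('scene0'),load('top0'); print('jar',onz(T,(168,258),85))
E
```

```text
0.1 [ 206.97800516 -589.14050157  194.87910626] [[ 0.943  0.331 -0.   ]
 [ 0.331 -0.943  0.001]
 [ 0.    -0.001 -1.   ]] 87.62690634824088
15 1 [-21.1  -4.2 161.8]
 level [ 0.000e+00 -1.000e-01  1.631e+02] tilt->level [-0.6 15.   0. ]
15 -1 [  2.8 -14.8 -16.9]
 level [ -0.1  -0.  -16.9] tilt->level [-0.6 15.   0. ]
jar [532.90078991 344.6907834   85.        ]
```

Request:
servo_tool --pt "0 0 4 0 0 0 1" --pt "2 4 8 0 0 -5 1" --pt "30.3 68.6 10 2.8 -14.8 -16.9 1" --pt "30.3 68.6 10 2.8 -14.8 -16.9 1" --pt "30.3 68.6 10 2.8 -14.8 -16.9 1" --pt "30.3 68.6 10 2.8 -14.8 -16.9 1" --pt "30.3 68.6 10 2.8 -14.8 -16.9 1" --pt "30.3 68.6 10 2.8 -14.8 -16.9 1" --pt "30.3 68.6 10 2.8 -14.8 -16.9 1" --pt "30.3 68.6 10 2.8 -14.8 -16.9 1" --pt "30.3 68.6 10 2.8 -14.8 -16.9 1" --pt "30.3 68.6 10 2.8 -14.8 -16.9 1" --pt "30.3 68.6 10 2.8 -14.8 -16.9 1" --pt "30.3 68.6 10 2.8 -14.8 -16.9 1" --pt "30.3 68.6 10 2.8 -14.8 -16.9 1" --pt "30.3 68.6 10 2.8 -14.8 -16.9 1" --pt "30.3 68.6 10 2.8 -14.8 -16.9 1" --pt "30.3 68.6 10 2.8 -14.8 -16.9 1" --pt "30.3 68.6 10 2.8 -14.8 -16.9 1" --pt "30.3 68.6 10 2.8 -14.8 -16.9 1"

```text
t: 1.77
ee_pos: [511.8, 101.1, 296.0]
orientation: [-3.107, -0.069, -0.412]
ft_force: [-0.6, 0.5, -0.0]
width: 87.7
grasp_force: 0.0
```

Request:
servo_tool --pt "0 0 0 0 0 0 1" --pt "0 0 0 0 0 0 1" --pt "0 0 0 0 0 0 1" --pt "0 0 -2 0 0 0 1" --pt "0 0 -4 0 0 0 1" --pt "0 0 -4 0 0 0 1" --pt "0 0 -4 0 0 0 1"

```text
t: 2.35
ee_pos: [509.1, 94.8, 254.9]
orientation: [-3.111, -0.061, -0.406]
ft_force: [0.4, -0.3, 0.3]
width: 87.6
grasp_force: 0.0
```

```bash
python3 - <<'E'
from h import *
o=ctrl.get_obs(); R=cv2.Rodrigues(np.array(o['orientation'],float))[0]; print(o['t'],o['ee_pos'],R.round(3),o['width'],o['ft_force'])
S=snap('scene','s1');T=snap('top','t1')
out=[]
P=np.array(o['ee_pos']); m=model(np.load('p.npy'))
for d,w in((S,100),(T,100)):
    x0,y0=(proj(d,m['seat'])[0]-[50,60]).astype(int)
    im=cv2.resize(d['image'][y0:y0+w,x0:x0+w,::-1],(400,400),interpolation=cv2.INTER_CUBIC); im=np.clip(im*1.3,0,255).astype(np.uint8)
    for Q,c in((P,(0,0,255)),(m['bar'][0],(0,255,0)),(m['bar'][1],(0,255,0))):
        q=((proj(d,Q)[0]-[x0,y0]+.5)*4).astype(int); cv2.drawMarker(im,tuple(map(int,q)),c,0,10,1)
    out.append(im)
cv2.imwrite('pics/o1.png',np.hstack(out))
E
```

```text
2.35 [509.12678708  94.84965963 254.9435308 ] [[ 0.966  0.039  0.257]
 [ 0.038 -0.999  0.009]
 [ 0.257  0.001 -0.966]] 87.61206365888134 [ 0.36663581 -0.33752751  0.31530965]
```

View pics/o1.png

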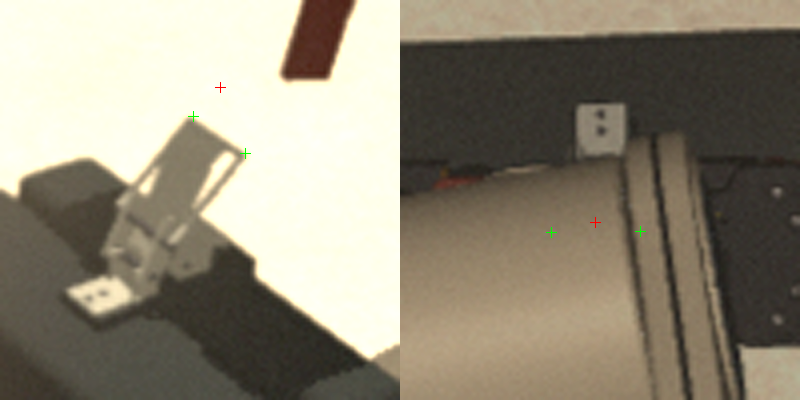

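The loop bar lies on the prediction, at (193,116)–(245,153) in the scene crop, with the tool centred straight above it at (220,87). I'll go down and grip.

Request:
servo_tool --pt "0 0 -1.5 0 0 0 1" --pt "0 0 -3 0 0 0 1" --pt "0 0 -3 0 0 0 1" --pt "0 0 -3 0 0 0 0.2" --pt "0 0 -3 0 0 0 -0.2" --pt "0 0 -3 0 0 0 -0.5" --pt "0 0 -3 0 0 0 -1" --pt "0 0 -3 0 0 0 -1" --pt "0 0 -3 0 0 0 -1" --pt "0 0 -3 0 0 0 -1"

```text
t: 3.28
ee_pos: [510.2, 96.4, 225.8]
orientation: [-3.109, -0.064, -0.41]
ft_force: [-0.3, 0.3, -0.5]
width: 45.0
grasp_force: 0.0
```

Request:
servo_tool --pt "0 0 0 0 0 0 -1" --pt "0 0 0 0 0 0 -1" --pt "0 0 0 0 0 0 -1" --pt "0 0 0 0 0 0 -1"

```text
t: 3.62
ee_pos: [510.1, 96.3, 225.5]
orientation: [-3.109, -0.064, -0.409]
ft_force: [-0.2, 0.2, -0.3]
width: 17.9
grasp_force: 0.0
```

The fingers closed past the loop without gripping it. Taking a look.

```bash
cat >> h.py <<'E'
def look(tag,w=100,dy=60,g=1.3,c=None):
    out=[];o=ctrl.get_obs();P=np.array(o['ee_pos']); m=model(np.load('p.npy'))
    for n in('scene','top'):
        d=snap(n,n[0]+tag)
        x0,y0=(proj(d,m['seat'] if c is None else c)[0]-[w/2,dy*w/100]).astype(int); k=400/w
        im=cv2.resize(d['image'][y0:y0+w,x0:x0+w,::-1],(400,400),interpolation=cv2.INTER_CUBIC); im=np.clip(im*g,0,255).astype(np.uint8)
        print(n,x0,y0,k)
        q=((proj(d,P)[0]-[x0,y0]+.5)*k).astype(int); cv2.drawMarker(im,tuple(map(int,q)),(0,0,255),0,10,1)
        out.append(im)
    cv2.imwrite(f'pics/o{tag}.png',np.hstack(out)); return o
E
python3 -c "
from h import *
look('2',80)"
```

```text
scene 342 193 5.0
top 249 216 5.0
```

View pics/o2.png

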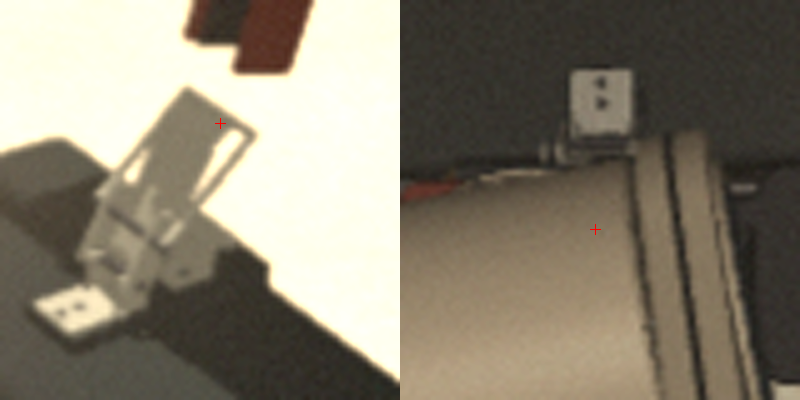

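```bash
python3 - <<'E'
from h import *
S=load('scene0'); print(proj(S,[[207,-589.1,194.9],[207,-589,0]]))
T=load('top0'); print(proj(T,[[207,-589.1,194.9]]))
# robot base plate corners & foot
print(proj(S,[[0,0,0]]), proj(T,[[0,0,0]]))
o=ctrl.get_obs(); print(o['qpos'],o['ee_pos'],o['t'])
# displacement candidates
S=load('s2'); P=np.array([510,96,225.5])
for dp in ([0,0,0],[0,0,20],[-20,0,0],[0,-20,0],[-14,-14,0]): print(dp,proj(S,P+dp))
E
```

```text
[[335.14884696  96.20388368]
 [333.80183718 157.12729059]]
[[682.8335132  450.33906313]]
[[522.46265581 228.40364739]] [[334.23453551 539.77972505]]
[ 0.18886801  0.10967511  2.0159845  -0.05640959  0.75774547  1.7544446 ] [510.11530389  96.33735166 225.51590554] 3.7167
[0, 0, 0] [[385.56667467 217.16580628]]
[0, 0, 20] [[386.33654442 207.46890601]]
[-20, 0, 0] [[394.62410368 214.49101892]]
[0, -20, 0] [[379.27621143 212.2564959 ]]
[-14, -14, 0] [[387.47038723 211.87524701]]
```

In the scene crop the fingertips sit at about (237,56), while ee_pos projects to (220,123). The real tips are therefore about 26 mm behind the reported TCP along the tool axis, and the start picture shows the same offset. The fingers closed above the bar. I'll open, go lower and grip again.

Request:
servo_tool --pt "0 0 0 0 0 0 1" --pt "0 0 0 0 0 0 1" --pt "0 0 0 0 0 0 1" --pt "0 0 0 0 0 0 1" --pt "0 0 0 0 0 0 1" --pt "0 0 0 0 0 0 1" --pt "0 0 0 0 0 0 1" --pt "0 0 0 0 0 0 1" --pt "0.6 0 -1.2 0 0 0 1" --pt "0.6 0 -2.5 0 0 0 1" --pt "0.6 0 -2.5 0 0 0 1" --pt "0.6 0 -2.5 0 0 0 1" --pt "0.6 0 -2.5 0 0 0 -1" --pt "0.6 0 -2.5 0 0 0 -1" --pt "0.6 0 -2.5 0 0 0 -1" --pt "0.6 0 -2.5 0 0 0 -1" --pt "0.6 0 -2.5 0 0 0 -1" --pt "0.6 0 -2.5 0 0 0 -1" --pt "0.6 0 -2.5 0 0 0 -1" --pt "0.6 0 -2.5 0 0 0 -1"

```text
t: 5.38
ee_pos: [516.2, 96.3, 200.6]
orientation: [-3.109, -0.064, -0.41]
ft_force: [-0.3, -0.7, 0.4]
width: 39.7
grasp_force: 30.0
```

The loop is gripped (39.7 mm, 30 N). Leading it out and down outside the lip.

Request:
servo_tool --pt "-0.5 0 -0.6 0 0 0 -1" --pt "-1.0 0 -1.2 0 0 0 -1" --pt "-1.4 0 -1.9 0 0 0 -1" --pt "-1.5 -0.05 -2.7 0 0 0 -1" --pt "-1.55 -0.05 -3.4 0 0 0 -1" --pt "-1.6 -0.05 -4.1 0 0 0 -1" --pt "-1.6 -0.05 -4.1 0 0 0 -1" --pt "-1.6 -0.05 -4.1 0 0 0 -1" --pt "-1.6 -0.05 -4.1 0 0 0 -1"

```text
t: 6.13
ee_pos: [500.4, 96.0, 159.5]
orientation: [-3.109, -0.064, -0.409]
ft_force: [0.0, 0.4, 0.6]
width: 0.9
grasp_force: 0.0
```

```bash
python3 -c "
from h import *
look('3',80)"
```

```text
scene 342 193 5.0
top 249 216 5.0
```

View pics/o3.png

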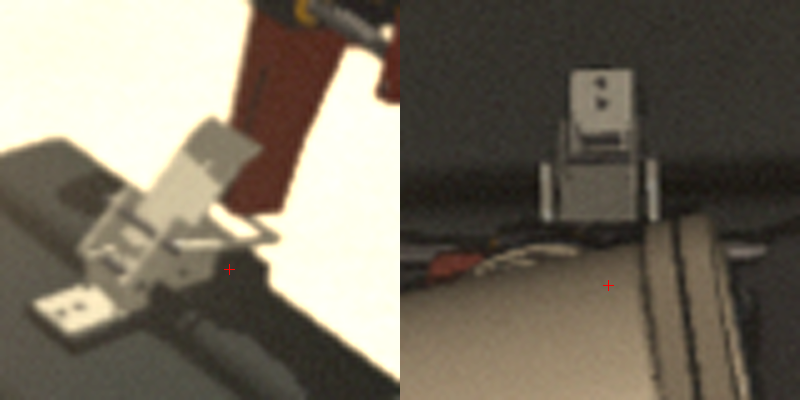

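The grip slipped off the corner of the U. The loop now leans down towards -x, with the bar's near corner at (280,238) in the scene crop. The fingers are shut on the -x side of it. I'll refit the lever and loop from this picture.

```bash
python3 - <<'E'
from h import *
from scipy.optimize import least_squares
S=load('s3');T=load('t3');p0=np.load('p.npy')
s=lambda u,v:np.array([342+(u+.5)/5-.5,193+(v+.5)/5-.5]); t=lambda u,v:np.array([249+(u-400+.5)/5-.5,216+(v+.5)/5-.5])
ob=[('bar',0,S,s(274,238)),('tip',0,S,s(262,149)),('tip',1,S,s(215,118))]
f=lambda q:np.concatenate([proj(d,model([*p0[:3],*q])[k][i])[0]-uv for k,i,d,uv in ob])
r=least_squares(f,[2.1,2.0]);print(r.x,r.fun.round(1)); m=model([*p0[:3],*r.x])
for k in('bar','hinge','tip'): print(k,m[k].mean(0).round(1),proj(S,m[k]).round(1),[((q-[342,193]+.5)*5).round() for q in proj(S,m[k])])
print('toptip',(proj(T,m['tip'])-[249,216]+.5)*5)
# predicted originals in scene0 check
S0=load('scene0');m0=model(p0);print('tip0',proj(S0,m0['tip']),'now',proj(S,m['tip']))
E
```

```text
[2.40988971 2.13073901] [ 1.8  0.6  0.9 -0.7  0.8 -1.3]
bar [491.6  95.4 179.5] [[398.2 240.8]
 [385.6 231.4]] [array([283., 241.]), array([220., 194.])]
hinge [540.5  97.5 193.5] [[377.2 241.9]
 [364.8 232.2]] [array([178., 247.]), array([116., 198.])]
tip [499.4  95.7 220.1] [[394.9 221.7]
 [385.4 214.9]] [array([267., 146.]), array([220., 112.])]
toptip [[156.95196051 262.68691146]
 [237.52276156 261.71423874]]
tip0 [[388.76376673 217.18478501]
 [379.27583691 210.40137396]] now [[394.86843053 221.66096956]
 [385.40399344 214.88684598]]
```

The loop did follow: the lever is near 2.41 and the bar near (492, 180), already outside the lip. I'll back off, tilt a little more and regrip the legs 10 mm further in.

Request:
servo_tool --pt "-0.8 0 2.9 0 0 0 -1" --pt "-1.5 0 5.8 0 0 0 -1" --pt "-1.5 0 5.8 0 0 0 1" --pt "-1.2 0 5.2 0.2 -5 0 1" --pt "-1.0 0 4.6 0.4 -10 0 1" --pt "-1.0 0 4.6 0.4 -10 0 1" --pt "-1.0 0 4.6 0.4 -10 0 1" --pt "-1.0 0 4.6 0.4 -10 0 1" --pt "-1.0 0 4.6 0.4 -10 0 1" --pt "-1.0 0 4.6 0.4 -10 0 1" --pt "-1.0 0 4.6 0.4 -10 0 1" --pt "-1.0 0 4.6 0.4 -10 0 1" --pt "0 0 2.4 0.4 -10 0 1" --pt "1.2 0 0 0.4 -10 0 1" --pt "1.55 0 -0.85 0.4 -10 0 1" --pt "1.55 0 -0.85 0.4 -10 0 1" --pt "1.55 0 -0.85 0.4 -10 0 1" --pt "1.55 0 -0.85 0.4 -10 0 1"

```text
t: 7.73
ee_pos: [515.6, 95.8, 151.8]
orientation: [-3.058, -0.063, -0.679]
ft_force: [0.5, 0.6, 0.4]
width: 87.7
grasp_force: 0.0
```

```bash
python3 -c "
from h import *
o=look('4',80);print(o['ee_pos'],o['width'],o['ft_force'],o['t'],cv2.Rodrigues(np.array(o['orientation']))[0].round(3))"
```

```text
scene 342 193 5.0
top 249 216 5.0
[515.64555014  95.84841028 151.75873938] 87.68376007272884 [0.46871061 0.56045964 0.42897994] 7.7333 [[ 0.905  0.041  0.423]
 [ 0.037 -0.999  0.017]
 [ 0.423  0.001 -0.906]]
```

View pics/o4.png

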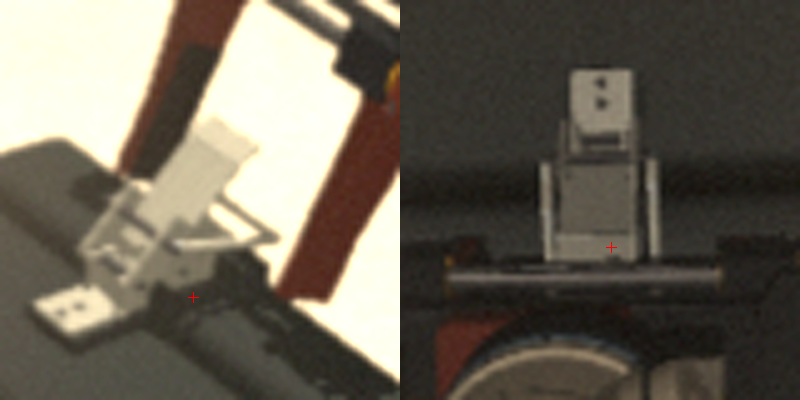

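```bash
python3 - <<'E'
from h import *
S=load('s4');R=np.array([[.905,.041,.423],[.037,-.999,.017],[.423,.001,-.906]]);e=np.array([515.6,95.8,151.8])
for s in(0,20,27,33):
  for y in(-44,-57):
    c=np.array([e+R@[x,y,-s] for x in(-10,10)]); print(s,y,((proj(S,c)-[342,193]+.5)*5).round().tolist(),c.round(0).tolist())
E
```

```text
0 -44 [[285.0, 358.0], [248.0, 354.0]] [[505.0, 139.0, 148.0], [523.0, 140.0, 156.0]]
0 -57 [[308.0, 376.0], [270.0, 372.0]] [[504.0, 152.0, 148.0], [522.0, 153.0, 156.0]]
20 -44 [[308.0, 310.0], [270.0, 305.0]] [[496.0, 139.0, 166.0], [514.0, 140.0, 174.0]]
20 -57 [[331.0, 327.0], [293.0, 323.0]] [[496.0, 152.0, 166.0], [514.0, 153.0, 174.0]]
27 -44 [[316.0, 293.0], [278.0, 288.0]] [[493.0, 139.0, 172.0], [511.0, 140.0, 180.0]]
27 -57 [[339.0, 310.0], [301.0, 305.0]] [[493.0, 152.0, 172.0], [511.0, 153.0, 180.0]]
33 -44 [[323.0, 278.0], [285.0, 273.0]] [[491.0, 139.0, 177.0], [509.0, 140.0, 186.0]]
33 -57 [[345.0, 296.0], [308.0, 291.0]] [[490.0, 152.0, 177.0], [508.0, 153.0, 186.0]]
```

The near fingertip at (302,298) matches the expected 25 mm offset, and the bar is unmoved at (278,238). The legs lie between the pads, so I'll close.

Request:
servo_tool --pt "0 0 0 0 0 0 -1" --pt "0 0 0 0 0 0 -1" --pt "0 0 0 0 0 0 -1" --pt "0 0 0 0 0 0 -1" --pt "0 0 0 0 0 0 -1" --pt "0 0 0 0 0 0 -1" --pt "0 0 0 0 0 0 -1" --pt "0 0 0 0 0 0 -1"

```text
t: 8.5
ee_pos: [515.6, 96.0, 151.0]
orientation: [-3.058, -0.063, -0.678]
ft_force: [-0.0, 2.8, 1.1]
width: 41.4
grasp_force: 30.0
```

Request:
servo_tool --pt "0.1 0 -0.3 0 0 0 -1" --pt "0.2 0 -0.5 0 0 0 -1" --pt "0.2 0 -0.7 0 0 0 -1" --pt "0.2 0 -0.8 0 0 0 -1" --pt "0.2 0 -0.8 0 0 0 -1"

```text
t: 8.92
ee_pos: [518.1, 96.1, 143.1]
orientation: [-3.058, -0.064, -0.68]
ft_force: [-1.2, 3.5, 2.0]
width: 41.4
grasp_force: 30.0
```

Request:
servo_tool --pt "0 0 -0.1 0 0 0 -1" --pt "0 0 -0.2 0 0 0 -1" --pt "0 0 -0.2 0 0 0 -1"

```text
t: 9.17
ee_pos: [518.1, 96.0, 141.3]
orientation: [-3.058, -0.063, -0.68]
ft_force: [-1.1, 4.6, 3.9]
width: 40.5
grasp_force: 30.0
```

Request:
servo_tool --pt "0.3 0 0 0 0 0 -1" --pt "0.6 0 0 0 0 0 -1" --pt "0.9 0.05 0 0 0 0 -1" --pt "1.2 0.05 0 0 0 0 -1" --pt "1.2 0.05 0 0 0 0 -1"

```text
t: 9.58
ee_pos: [529.0, 96.6, 140.5]
orientation: [-3.059, -0.063, -0.676]
ft_force: [-2.2, 8.3, 1.1]
width: 40.8
grasp_force: 30.0
```

Request:
servo_tool --pt "0.2 0.1 0 0 0 0 -1" --pt "0.4 0.1 0 0 0 0 -1" --pt "0.6 0.15 0 0 0 0 -1" --pt "0.6 0.15 0 0 0 0 -1"

```text
t: 9.92
ee_pos: [535.1, 97.4, 140.5]
orientation: [-3.06, -0.063, -0.676]
ft_force: [-2.4, 0.6, 1.3]
width: 41.0
grasp_force: 30.0
```

```bash
python3 -c "
from h import *
o=look('5',80);print(o['ee_pos'],o['width'],o['ft_force'],o['t'])"
```

```text
scene 342 193 5.0
top 249 216 5.0
[535.13825066  97.40829072 140.52103357] 41.026086698562516 [-2.43933346  0.60740849  1.31411137] 9.9167
```

View pics/o5.png

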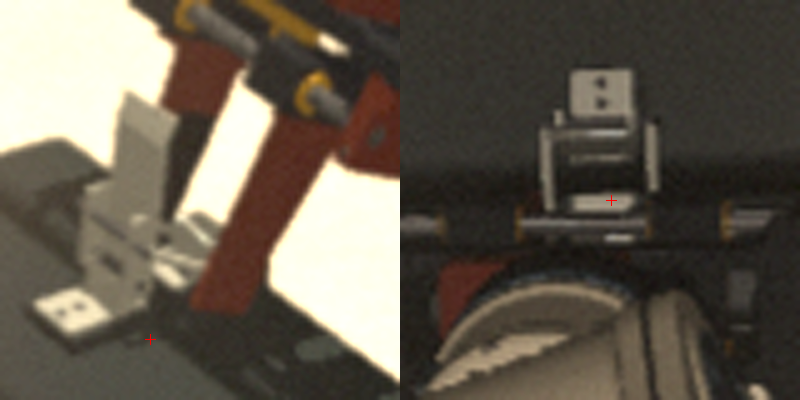

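The lever has come upright (tip at about (150,105) in the scene crop), so the bar has been drawn back under the lip. I'll pull gently until it meets the wall.

Request:
servo_tool --pt "0.1 0 0 0 0 0 -1" --pt "0.2 0 0 0 0 0 -1" --pt "0.2 0 0 0 0 0 -1"

```text
t: 10.27
ee_pos: [536.9, 97.5, 140.5]
orientation: [-3.06, -0.063, -0.676]
ft_force: [-4.0, -0.9, 0.2]
width: 41.0
grasp_force: 30.0
```

```bash
python3 - <<'E'
from h import *
from scipy.optimize import least_squares
S=load('s5');p0=np.load('p.npy')
s=lambda u,v:np.array([342+(u+.5)/5-.5,193+(v+.5)/5-.5])
f=lambda q:np.concatenate([proj(S,model([*p0[:3],q[0],2])['tip'][i])[0]-uv for i,uv in((0,s(178,120)),(1,s(127,92)))])
r=least_squares(f,[1.6]);print(r.x,r.fun.round(1))
lv=r.x[0]
for l in(lv-.08,lv,lv+.08):
  h=np.array([551.1,179])+18*np.array([np.cos(l-.207),np.sin(l-.207)])
  print(l,[(z,round(h[0]-np.sqrt(50.9**2-(h[1]-z)**2),1)) for z in(170,175,187)])
E
```

```text
[1.65035689] [-0.6 -0.5  0.2 -1.8]
1.5703568893524147 [(170, np.float64(511.4)), (175, np.float64(508.7)), (187, np.float64(504.8))]
1.6503568893524148 [(170, np.float64(510.1)), (175, np.float64(507.4)), (187, np.float64(503.5))]
1.7303568893524148 [(170, np.float64(508.8)), (175, np.float64(506.0)), (187, np.float64(502.0))]
```

Request:
servo_tool --pt "0 0 0 0 0 0 -1" --pt "0 0 0 0 0 0 1" --pt "0 0 0 0 0 0 1" --pt "0 0 0 0 0 0 1" --pt "0 0 0 0 0 0 1" --pt "0 0 0 0 0 0 1" --pt "0 0 0 0 0 0 1" --pt "-1 0 2.1 0 0 0 1" --pt "-2.5 0 5.4 0 0 0 1" --pt "-4 0 8.6 0 0 0 1" --pt "-4 0 8.6 0 0 0 -1" --pt "-4 0 8.6 0 0 0 -1" --pt "-4 0 8.6 -0.3 6 0 -1" --pt "-4 0 8.6 -0.5 12 0 -1" --pt "-3.5 0 8.6 -0.8 18 0 -1" --pt "-2.8 0 8.6 -1 25 0 -1" --pt "-2.2 0 7.5 -1 25 0 -1" --pt "-2.2 0 7.5 -1 25 0 -1" --pt "-2.2 0 7.5 -1 25 0 -1" --pt "-2.2 0 7.5 -1 25 0 -1"

```text
t: 11.93
ee_pos: [513.7, 97.6, 214.5]
orientation: [3.14, 0.065, -0.002]
ft_force: [0.4, 0.8, -0.4]
width: 24.3
grasp_force: 0.0
```

```bash
python3 -c "
from h import *
o=look('6',80,g=1.5);print(o['ee_pos'],o['width'],o['ft_force'],o['t'])"
```

```text
scene 342 193 5.0
top 249 216 5.0
[513.69569218  97.5696774  214.46965263] 24.26313476462882 [ 0.43752206  0.75824639 -0.4432967 ] 11.9333
```

View pics/o6.png

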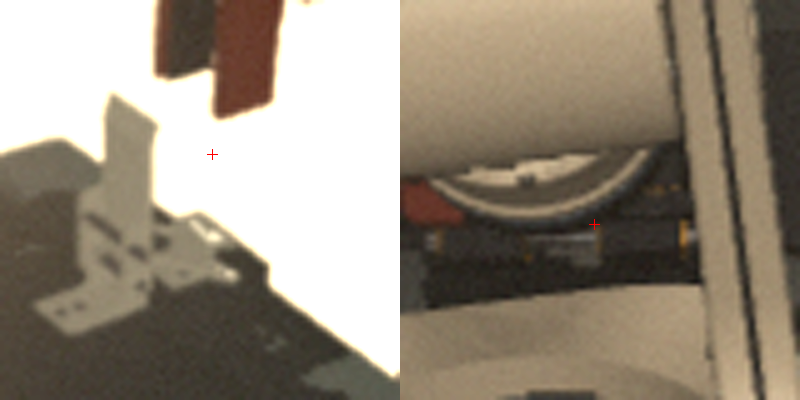

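The lever stands at about 1.5 rad and the loop leg ends just under the lip at (235,275), so the loop is hooked. Now I'll throw the lever with shut fingers.

Request:
servo_tool --pt "0 0 0 0 0 0 -1" --pt "0 0 0 0 0 0 -1" --pt "0 0 -0.7 0 0 0 -1" --pt "0.5 0 -1.35 0 0 0 -1" --pt "1.5 0 -1.35 0 0 0 -1" --pt "2.3 0 -1.35 0 0 0 -1" --pt "3.0 0.05 -1.4 0 0 0 -1" --pt "3.7 0.1 -1.5 0 0 0 -1" --pt "4.1 0.1 -1.6 0 0 0 -1" --pt "4.4 0.1 -1.75 0 0 0 -1" --pt "4.7 0.1 -1.9 0 0 0 -1" --pt "5.0 0.1 -2.05 0 0 0 -1" --pt "5.0 0.1 -2.05 0 0 0 -1"

```text
t: 13.12
ee_pos: [565.3, 99.3, 195.4]
orientation: [-3.14, -0.065, 0.003]
ft_force: [-4.9, 1.8, 3.6]
width: 0.6
grasp_force: 2.7
```

The force of about 6 N matches the expected hard point. Continuing over and down.

Request:
servo_tool --pt "0.3 0 -0.22 0 0 0 -1" --pt "0.6 0 -0.45 0 0 0 -1" --pt "0.9 0 -0.7 0 0 0 -1" --pt "1.15 0 -0.95 0 0 0 -1" --pt "1.45 0.05 -1.35 0 0 0 -1" --pt "1.7 0.05 -1.75 0 0 0 -1" --pt "1.9 0.05 -2.2 0 0 0 -1" --pt "2.1 0.1 -2.6 0 0 0 -1" --pt "2.2 0.1 -3.1 0 0 0 -1" --pt "2.3 0.1 -3.5 0 0 0 -1" --pt "2.3 0.1 -3.7 0 0 0 -1" --pt "2.3 0.1 -3.7 0 0 0 -1"

```text
t: 14.12
ee_pos: [588.9, 99.6, 158.4]
orientation: [3.14, 0.064, 0.0]
ft_force: [0.3, 0.8, -0.5]
width: 0.4
grasp_force: 0.0
```

Request:
servo_tool --pt "0 0 -0.2 0 0 0 -1" --pt "0 0 -0.4 0 0 0 -1" --pt "0 0 -0.4 0 0 0 -1"

```text
t: 14.37
ee_pos: [589.2, 99.7, 157.9]
orientation: [3.14, 0.065, 0.002]
ft_force: [-9.3, -0.9, 26.5]
width: 0.3
grasp_force: 13.4
```

A firm stop at the shut height with 26 N. Backing off clear and checking by numbers.

Request:
servo_tool --pt "0 0 3 0 0 0 -1" --pt "0 0 7 0 0 0 -1" --pt "0 0 11 0 0 0 -1" --pt "-3 -3 14 0 0 0 -1" --pt "-6 -7 16 0 0 0 -1" --pt "-9 -11 16 0 0 0 -1" --pt "-12 -15 16 0 0 0 -1" --pt "-15 -18 16 0 0 0 -1" --pt "-18 -22 16 0 0 0 -1" --pt "-21 -26 16 0 0 0 -1" --pt "-21 -30 16 0 0 0 -1" --pt "-21 -34 16 0 0 0 -1" --pt "-21 -34 16 0 0 0 -1" --pt "-21 -34 16 0 0 0 -1"

```text
t: 15.53
ee_pos: [377.2, -245.7, 314.8]
orientation: [3.138, 0.056, 0.001]
ft_force: [0.9, 0.4, 0.5]
width: 0.5
grasp_force: 0.0
```

```bash
python3 - <<'E'
from h import *
p0=np.load('p.npy'); S=snap('scene','s7');T=snap('top','t7'); S0,T0=load('scene0'),load('top0')
# front-shell angle / lever: synthesised positions; sample brightness along case x at shut lever height (top & scene)
yaw=p0[2]; cx=np.array([np.cos(yaw),np.sin(yaw),0]);o=np.array([p0[0],p0[1],0])
for nm,d in(('T0',T0),('T7',T),('S0',S0),('S7',S)):
    g=cv2.cvtColor(d['image'],cv2.COLOR_RGB2GRAY)
    xs=np.arange(-60,101,8); q=proj(d,[o+x*cx+[0,0,183] for x in xs]).astype(np.float32)
    print(nm,[int(v) for v in cv2.remap(g,q[:,None,0],q[:,None,1],1).ravel()])
    # seam profile away from latch (y=+70,z=160): x -30..20
    cy=np.array([-np.sin(yaw),np.cos(yaw),0]); acc=0; xs=np.arange(-24,20,3)
    for y in range(50,100,4):
        q=proj(d,[o+x*cx+y*cy+[0,0,160] for x in xs]).astype(np.float32); acc=acc+cv2.remap(g,q[:,None,0],q[:,None,1],1).ravel().astype(float)
    print('  seam',(acc/13).round().astype(int).tolist())
for nm,a,b,box in(('top tray',T0,T,(365,215,470,295)),('top jar',T0,T,(145,238,195,282))):
    x,y,u,v=box; print(nm,np.abs(a['image'][y:v,x:u].astype(int)-b['image'][y:v,x:u]).mean())
print(ctrl.get_obs()['ee_pos'],ctrl.get_obs()['ft_force'],ctrl.get_obs()['t'])
E
```

```text
T0 [27, 44, 42, 110, 98, 101, 64, 50, 47, 78, 85, 79, 34, 38, 38, 38, 107, 127, 127, 128, 127]
  seam [41, 41, 39, 36, 30, 25, 26, 27, 29, 34, 39, 40, 41, 40, 40]
T7 [29, 34, 43, 42, 115, 117, 113, 27, 105, 112, 112, 110, 110, 111, 111, 109, 125, 128, 136, 137, 137]
  seam [44, 43, 42, 41, 39, 35, 29, 30, 32, 38, 43, 44, 44, 44, 44]
S0 [109, 110, 106, 117, 177, 91, 124, 72, 114, 85, 81, 51, 61, 62, 62, 64, 63, 65, 65, 63, 55]
  seam [57, 57, 57, 56, 55, 51, 46, 39, 34, 33, 41, 53, 57, 57, 57]
S7 [216, 151, 111, 107, 161, 179, 86, 66, 76, 172, 174, 172, 173, 173, 172, 173, 166, 92, 64, 63, 54]
  seam [56, 56, 56, 56, 56, 55, 52, 47, 42, 37, 41, 53, 57, 57, 57]
top tray 13.579325396825396
top jar 7.0622727272727275
[ 377.94509403 -241.58656466  314.32969962] [-0.04437405  0.81967617 -0.28805163] 15.6333
```

The lever plate shows flat in both views and the seam has narrowed by about 5 mm. Handing in.

```bash
python3 -c "
from h import *
print(ctrl.close_job())"
```

```text
the job is handed in; nothing more can be done
None
```

I hooked the loop under the keeper lip, threw the lever down until it stopped firmly at 26 N, and handed the job in clear of the case at about 16 s. Final camera readings show the lever flat and the seam about 5 mm narrower. I couldn't see the bar in its seat, the handover returned no verdict, and the tool never went near the jar or keys, though I didn't measure them afterwards.

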